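# Empty the casting scoop into the scrap tin

## Robot

A 7-joint arm with a two-finger parallel gripper is mounted at the origin on the work surface. World frame = base frame: x ahead of the robot, y to its left, z up, the work surface at z = 0. Lengths are in m, angles in rad, forces in N, time in s.
With the tool pointing down it reaches from about 0.4 to 0.875 m from the base axis. Payload 19.3 kg.
Tool frame: the origin (TCP) lies at the very end of the fingers, on their centre line; the grasp point (between the pads) lies 19 mm behind it; z points along the fingers, y is the line along which they close (so a half turn about z gives the same grasp; the last joint's range is limited). The gripper opens to 85 mm and grips with 20 to 120 N. Pads are 22 mm wide; open, the fingers measure 114 mm over their backs; the gripper's body (76 mm by 85 mm) begins 54 mm behind the grasp point. The pads swing forward as they close: fully open they stand 13 mm farther back than shut.
Start: joints at [1.14, 0.521, -0.036, 1.599, 0.021, 1.021, -0.113], TCP at [0.221, -0.585, 0.231] pointing down, gripper open.
Joint ranges: [-2.91, 2.91], [-0.3, 2.13], [-1.5, 1.42], [0.17, 2.43], [-1.26, 4.41], [0.16, 1.93], [-2.52, 2.52]. Speed limits (rad/s): [1.89, 1.89, 2.39, 2.39, 3.01, 3.01, 3.01].

## Interface

Orientations are given as [roll, pitch, yaw] about the fixed x, y, z axes, in that order (R = Rz(yaw) Ry(pitch) Rx(roll)).
In Python, from workcell import observe, grab_frame, job_done gives the robot as it stands.
- The arm moves only by the tool move_arm, never from a script. Its argument "plan" is a list that holds one entry, the list of rows, each a list of 7 numbers: the shift along the tool's x, y, z each as a share of 0.02 m, from -1 to 1, then the turn, a rotation vector about the tool's x, y, z each as a share of 6 degrees, from -1 to 1, then the opening, from -1 (shut) to 1 (fully open). A call has exactly 10 rows; each row shifts and turns the commanded pose from where the row before left it, along the tool's axes as they then stand; what a row does not reach is not made up. A row lasts 1/10 s, in which the tool goes at most 50 mm and 8.59 degrees, less where a joint would pass 70% of its speed; a pose out of reach is approached as far as the arm can. A call with a number of a shift or a turn outside -1 to 1 is refused whole. A call with a gripper value outside its range is refused whole. The fingers move at their own pace and stop on an object; "grip_force" is the grip in N (left out, the last holds). Time passes only in rows, so rows that do not move let the fingers close, or fill a call up. It gives the time, the measured TCP pose, the force, the opening and the grip force at its end, in the units of the state.
- observe(): the state, without advancing time (a new reading comes with each control period).
- grab_frame(name): name is "scene" or "top" or "wrist"; returns a dict with "color" (420x560x3 uint8, red, green, blue), "intrinsics" (3x3 intrinsics, pixels), "position" and "orientation" of the camera in the world; the wrist camera has in their place "tool_from_camera" (4x4, takes a point from camera to tool coordinates, whose origin is the TCP and whose axes are the flange's). Camera axes: x right, y down, z forward; pixel columns grow to the right and rows downward; lengths in m; the calibration is good to about 2 mm. The wrist camera is an equidistant fisheye: a pixel r from the principal point sees the ray r / f radians off the axis. A picture is of the moment at which its call begins: read the wrist's pose just before it. There is no depth.
- job_done(): hands the job in; it is judged then, once.
The state is a dict: "clock": time; "qpos": joint angles; "qd": joint speeds; "joint_efforts": joint torques, N m; "position": TCP position; "tool_rot": TCP orientation; "force": force on the tool from outside, world axes, zero at the start; "moment": the same for the moment, N m; "grip_width": finger opening in m; "finger_force": force on a finger pad.
Only numpy, scipy, OpenCV 4.12 (cv2) and the standard library are available. Lean on these libraries where they do the work, as an engineer would, in place of code of your own. Each camera call takes 0.05 s, during which the arm holds its last target. There are 200 camera calls.

## Task

Grip the steel scoop by its blue handle fin, draw it straight up out of its wooden dock with the brass offcuts still in it, and tip all of them over its open mouth into the red scrap tin. Finish still holding the scoop: mouth steeply down (tipped about 60 degrees) over the tin, clear above its rim, still and touching nothing but your fingers. Leave everything else on the bench where it is.

Things in the scene. Friction and masses are not known exactly. Their poses are not given: they have to be found in the camera images.
- scoop: Open-fronted steel scoop pan, 96 (x) x 76 mm (y), about 0.18 kg. Origin: centre of its underside; +x runs from the open mouth to the closed back, z up. Floor 4 mm, no lip; side walls 24 mm tall by the mouth, 40 mm in the rear half; back wall 40 mm. On the back wall a blue upright fin: 40 mm long (x), 12 mm thick (y), 40 to 92 mm above the underside, centred at x = +52 mm. Starts level in the dock.
- scoop_grip (a point): Where to grip the blue fin: at x = +52, z = +74 mm in the scoop's frame, axes as the scoop's. The fingers close along y on the 12 mm thickness; free air on both sides. The fin can be taken from straight above or with the hand leaning away from the robot (up to 30 degrees), which leaves the wrist more room to tip.
- scoop_mouth (a point): Middle of the scoop's front floor edge: x = -48, z = +2 mm in the scoop's frame.
- dock: Wooden dock fixed to the bench, 118 (x) x 100 mm (y), 32 mm tall: a pocket 24 mm deep, floor 8 mm, walls 6 mm, with 5 mm clearance round the scoop. Its front wall shuts the scoop's mouth, so draw the scoop straight up. Origin: centre of the underside, axes as the seated scoop's; the mouth side (-x) faces the robot, turned up to 0.4 rad either way. It may stand on the left or right.
- tin: Red open scrap tin fixed to the bench, 160 mm (x) x 140 mm (y), 65 mm tall, walls and floor 4 mm. Origin: centre of its underside; z up. It stands on the side where the dock does not.
- offcut0: Brass casting button, a disc 20 mm across and 9 mm thick with a short stub 8 mm across and 7 mm long on top, 20 g. Origin: centre of the flat base, away from the stub. Starts loose on the scoop's floor; slides readily off the floor once that is tipped 50 to 60 degrees.
- offcut1: Brass casting block 18 x 14 x 11 mm with a short stub 8 mm across and 6 mm long on top, 20 g. Origin: centre of the flat base, away from the stub. Starts loose on the scoop's floor; slides readily off the floor once that is tipped 50 to 60 degrees.
- offcut2: Brass casting button, a disc 20 mm across and 9 mm thick with a short stub 8 mm across and 7 mm long on top, 20 g. Origin: centre of the flat base, away from the stub. Starts loose on the scoop's floor; slides readily off the floor once that is tipped 50 to 60 degrees.
- offcut3: Brass casting block 18 x 14 x 11 mm with a short stub 8 mm across and 6 mm long on top, 20 g. Origin: centre of the flat base, away from the stub. Starts loose on the scoop's floor; slides readily off the floor once that is tipped 50 to 60 degrees.
- offcut4: Brass casting button, a disc 20 mm across and 9 mm thick with a short stub 8 mm across and 7 mm long on top, 20 g. Origin: centre of the flat base, away from the stub. Starts loose on the scoop's floor; slides readily off the floor once that is tipped 50 to 60 degrees.
- bur_block: Bystander, loose, to be left alone. Pale wood block 55 x 75 x 28 mm with rows of small steel burs standing in it (about 60 mm tall in all); origin under its centre.
- gem_tray: Bystander, loose, to be left alone. Flat white tray 85 x 120 x 12 mm with small coloured stones; origin under its centre.
- bench_block: Bystander, loose, to be left alone. Round steel block on a black rubber foot, 90 mm across, 42 mm tall; origin under its centre.
- pen_cup: Bystander, loose, to be left alone. Black cup, 64 mm across and 85 mm tall, with tools standing in it up to 155 mm; origin under its centre.
- red_pliers: Bystander, loose, to be left alone. Pliers with red grips lying flat, 125 mm long, 14 mm thick; origin at the pivot, on the bench.
- blue_pliers: Bystander, loose, to be left alone. Pliers with blue grips lying flat, 125 mm long, 14 mm thick; origin at the pivot, on the bench.
- tweezers: Bystander, loose, to be left alone. Thin steel tweezers lying flat, 135 mm long, 8 mm thick; origin at mid length, on the bench.
- file: Bystander, loose, to be left alone. Hand file lying flat, 180 mm long, 16 mm thick, orange handle; origin near mid length, on the bench.
There are look-alikes about, which are no part of the job. Of the things that look like the tin, the largest one is meant.

How it is judged:
On the way, in this order (a step that is already met when the one before it is completed fails the run):
1. the scoop is drawn up clear of the dock, roughly level, with every offcut still in it (z of scoop in the frame of dock above 0.05 m and angle between scoop's own z axis and vertical below 0.4 rad and contact force between the fingers and scoop above 1 N and distance between each of offcut0, offcut1, offcut2, offcut3, offcut4 and scoop below 0.07 m), for 0.1 s.
2. all five offcuts lie in the tin (x of offcut0 in the frame of tin between -0.08 and 0.08 m and y of offcut0 in the frame of tin between -0.07 and 0.07 m and z of offcut0 in the frame of tin between -0.005 and 0.06 m and x of offcut1 in the frame of tin between -0.08 and 0.08 m and y of offcut1 in the frame of tin between -0.07 and 0.07 m and z of offcut1 in the frame of tin between -0.005 and 0.06 m and x of offcut2 in the frame of tin between -0.08 and 0.08 m and y of offcut2 in the frame of tin between -0.07 and 0.07 m and z of offcut2 in the frame of tin between -0.005 and 0.06 m and x of offcut3 in the frame of tin between -0.08 and 0.08 m and y of offcut3 in the frame of tin between -0.07 and 0.07 m and z of offcut3 in the frame of tin between -0.005 and 0.06 m and x of offcut4 in the frame of tin between -0.08 and 0.08 m and y of offcut4 in the frame of tin between -0.07 and 0.07 m and z of offcut4 in the frame of tin between -0.005 and 0.06 m), for 0.2 s.
At the end, for the whole second after the job is handed in: All five offcuts are inside the tin, below its rim; the fingers hold the scoop still with its mouth at least 45 degrees down from level, the mouth's edge more than 10 mm above the rim and within 100 mm (horizontally) of the tin's centre, and the scoop touches neither tin nor dock (all of step 2 and angle between scoop's own x axis and vertical below 0.79 rad and height (world z) of scoop_mouth above 0.075 m and horizontal distance between scoop_mouth and tin below 0.1 m and contact force between the fingers and scoop above 2 N and contact force between scoop and tin below 0.2 N and contact force between scoop and dock below 0.2 N and linear speed of scoop below 0.03 m/s and angular speed of scoop below 0.2 rad/s); the arm keeps its last pose, push and grip.
It fails at once if a bystander is shifted by more than 20 mm (distance of any of bur_block, gem_tray, bench_block, pen_cup, red_pliers, blue_pliers, tweezers, file from where it was at the start of the episode above 0.02 m).
It also fails if it takes over 48 s, if anything falls off the work surface, if the arm or the gripper's body presses on something with over 40 N, if the wrist force passes 120 N, or if a joint passes its speed limit or range.

## Working session

There is one attempt and no reset: what is moved stays moved. The work goes in short steps, Python scripts to look and compute and a tool call to move; the robot and the scene stay as the last step left them, time stands still between calls to the robot, and variables do not carry over. Pictures are saved under pics/ and viewed, at most 10 in all, crops included, and the job is handed in when it is done.

Besides the shell and the picture viewer there is one more tool, called after "Request:" by a JSON object that holds its "op" and its "data". move_arm: Moves the arm, as the interface text tells. Shift numbers are shares of 0.02 m and turn numbers shares of 6 degrees, none past 1 either way. Its arguments: {"type":"object","properties":{"plan":{"type":"array"},"grip_force":{"type":"number"}},"required":["plan"]}

```bash
mkdir -p pics; ls
python3 - <<'E'
from workcell import observe, grab_frame
import cv2,numpy as np
s=observe();print({k:np.round(v,3).tolist() for k,v in s.items()})
for n in("top","scene"):
    f=grab_frame(n);cv2.imwrite(f"pics/{n}.png",f["color"][:,:,::-1]);print(n,f["intrinsics"],f["position"],f["orientation"])
    np.savez(f"pics/{n}.npz",**f)
E
```

```text
pics
{'clock': 0.0, 'qpos': [1.14, 0.522, -0.036, 1.6, 0.021, 1.021, -0.113], 'qd': [-0.0, 0.0, 0.002, 0.001, 0.002, 0.0, -0.0], 'joint_efforts': [-0.002, -92.708, 1.979, -36.992, 0.018, 0.008, -0.0], 'position': [0.22, -0.584, 0.231], 'tool_rot': [-3.14, 0.0, 0.361], 'force': [0.143, 0.868, 0.747], 'moment': [0.027, -0.023, 0.029], 'finger_force': 0.0, 'grip_width': 0.085}
top [[451.54898498   0.         280.80681644]
 [  0.         451.54898498 209.92040436]
 [  0.           0.           1.        ]] [0.35609441 0.03875239 1.17528468] [-3.02679922 -0.02359261 -1.5644889 ]
scene [[443.88821059   0.         275.51061977]
 [  0.         443.88821059 211.05947309]
 [  0.           0.           1.        ]] [ 1.40521154 -0.29205131  0.8144483 ] [-2.20968262 -0.00418476  1.26207779]
```

View pics/top.png

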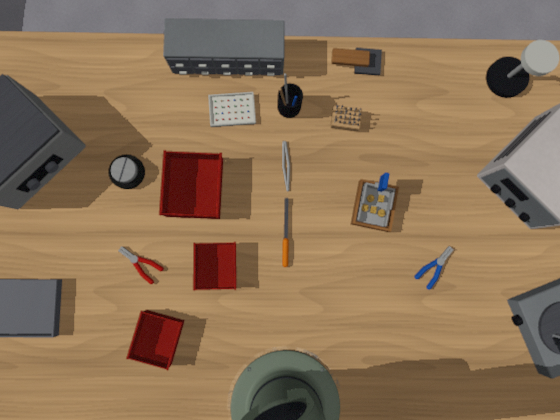

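View pics/scene.png

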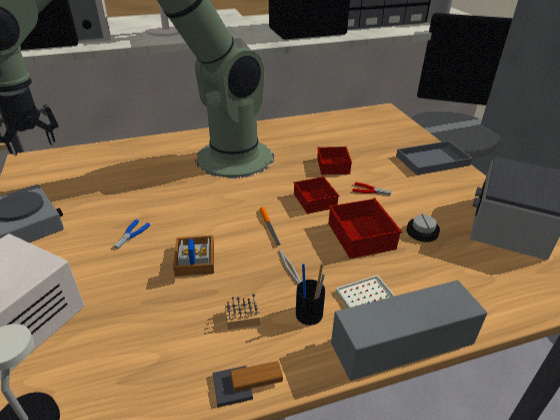

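Top view: three red tins stand at (191,185), (215,266) and (156,339). The one at (191,185) is clearly the largest, so it is the one meant. The dock with the scoop is at (376,204), with its fin at (384,181). I'll confirm both in an enlarged crop.

Run:
```python
import cv2,numpy as np
im=cv2.imread("pics/top.png")
a=cv2.resize(im[165:240,345:405],None,fx=7,fy=7,interpolation=cv2.INTER_CUBIC)
b=cv2.resize(im[145:225,150:230],None,fx=4.5,fy=4.5,interpolation=cv2.INTER_CUBIC)
o=np.zeros((525,790,3),np.uint8);o[:,:420]=a;o[:360,425:785]=b
cv2.imwrite("pics/crop.png",o)
```

```text
(no output)
```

View pics/crop.png

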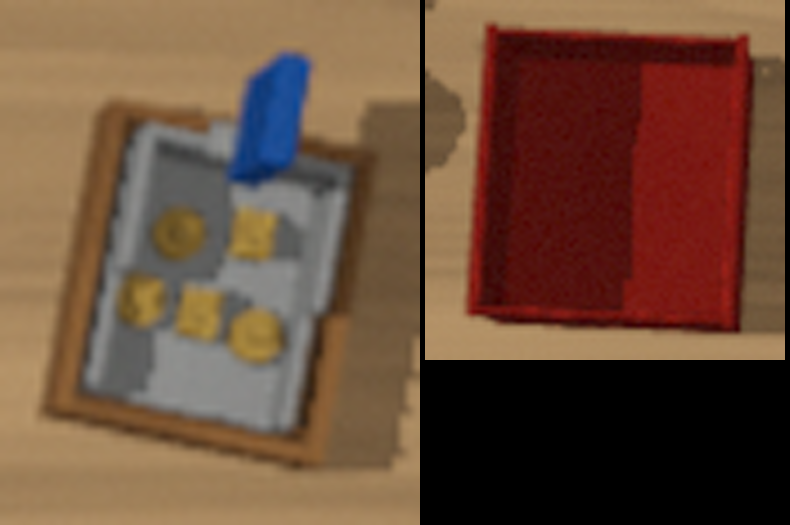

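The crop shows the dock rim corners at crop (45,412), (322,465), (372,150) and (110,100). The rim of the largest tin is at (490,27), (747,38), (738,328) and (470,315). All five offcuts lie in the scoop.

```bash
cat > h.py <<'E'
import numpy as np,cv2
from scipy.spatial.transform import Rotation as Ro
from scipy.optimize import least_squares
def cam(n):
    f=np.load(f"pics/{n}.npz");return f["intrinsics"],f["position"],Ro.from_euler("xyz",f["orientation"]).as_matrix()
def ray(n,p,z):
    K,t,R=cam(n);d=R@np.linalg.inv(K)@np.array([p[0],p[1],1.]);return t+d*(z-t[2])/d[2]
def proj(n,P):
    K,t,R=cam(n);q=(np.atleast_2d(P)-t)@R@K.T;return q[:,:2]/q[:,2:]
def rect(n,px,z,lx,ly,yaw0):
    W=np.array([ray(n,p,z)[:2] for p in px])
    L=np.array([[-lx,ly],[-lx,-ly],[lx,-ly],[lx,ly]])/2
    def f(v):
        c,s=np.cos(v[2]),np.sin(v[2]);return (L@np.array([[c,s],[-s,c]])+v[:2]-W).ravel()
    r=least_squares(f,[*W.mean(0),yaw0]);return r.x,r.fun
E
python3 - <<'E'
from h import *
np.set_printoptions(precision=4,suppress=True)
d=np.array([[45,412],[322,465],[372,150],[110,100]])/7+[345,165]-.43
t=(np.array([[470,315],[738,328],[747,38],[490,27]])-[425,0])/4.5+[150,145]-.4
D,r=rect("top",d,.032,.118,.1,0);print(D,r)
T,r2=rect("top",t,.065,.16,.14,0);print(T,r2)
c,s=np.cos(D[2]),np.sin(D[2]);A=np.array([[c,-s],[s,c]])
P=[[*(D[:2]+A@[x,y]),.1] for x,y in((.032,.006),(.032,-.006),(.072,-.006),(.072,.006))]
print("fin top predicted crop px",(proj("top",P)-[345,165]+.43)*7)
G=D[:2]+A@[.052,0];print("grip",G, "z",.082)
print("scene fin px",proj("scene",P))
print("radius",np.hypot(*G))
E
```

```text
[ 0.5038 -0.2288 -0.1906] [ 0.0003 -0.0019 -0.0001  0.001  -0.0007 -0.0003  0.0006  0.0011]
[ 0.5479  0.2365 -0.0272] [-0.0003 -0.0025  0.0018  0.0036 -0.0004  0.0007 -0.0011 -0.0018]
fin top predicted crop px [[256.5462 162.8148]
 [290.5123 169.6431]
 [309.8758  58.2906]
 [276.0544  51.4907]]
grip [ 0.5549 -0.2387] z 0.082
scene fin px [[192.4319 238.2927]
 [187.5541 238.6442]
 [186.8901 249.2753]
 [191.9136 248.9018]]
radius 0.6040244250622814
```

The predicted fin top matches the crop to about 1 px. Next I'll write a planner that finds the constant row which, repeated n times, reaches a target pose.

```bash
cat >> h.py <<'E'
U=np.r_[np.full(3,.02),np.full(3,np.radians(6))]
DOCK=np.array([.5038,-.2288,-.1906]);TIN=np.array([.5479,.2365,-.0272])
def tool(yaw,pitch,grasp,back=0):   # pose with the grasp point at grasp, hand leaning away by pitch
    R=Ro.from_euler("xyz",[np.pi,pitch,yaw]);return np.array(grasp)+R.apply([0,0,.019-back]),R
def run(p,R,row,n):
    for _ in range(n):
        v=np.array(row[:6])*U;p=p+R.apply(v[:3]);R=R*Ro.from_rotvec(v[3:])
    return p,R
def rows(a,b,n):                    # constant row repeated n times, from pose a to b
    f=lambda x:(lambda p,R:np.r_[(p-b[0])/.02,(R.inv()*b[1]).as_rotvec()/U[3:]])(*run(*a,x,n))
    r=least_squares(f,np.zeros(6));return np.round(r.x,3)
def now():
    from workcell import observe
    s=observe();return s,(np.array(s["position"]),Ro.from_euler("xyz",s["tool_rot"]))
def grip():
    c,s=np.cos(DOCK[2]),np.sin(DOCK[2]);return [DOCK[0]+.052*c,DOCK[1]+.052*s,.082]
E
python3 - <<'E'
from h import *
s,a=now();a=(a[0],a[1])
b=tool(DOCK[2],np.radians(30),grip(),.12)
m=(np.array([.38,-.43,.30]),Ro.from_euler("xyz",[np.pi,np.radians(15),.08]))
print(b[0],m[0]);r1=rows(a,m,20);print(r1);print(rows(run(*a,r1,20),b,20))
print([np.round(run(*a,r1,k)[0],3).tolist() for k in (5,10,15)])
E
```

```text
[ 0.6044438  -0.24821843  0.16946857] [ 0.38 -0.43  0.3 ]
[ 0.453 -0.29  -0.23   0.017 -0.124  0.133]
[ 0.627 -0.478  0.102  0.05  -0.124  0.12 ]
[[0.254, -0.542, 0.253], [0.293, -0.502, 0.272], [0.334, -0.465, 0.288]]
```

Request:
{"op": "move_arm", "data": {"plan": [[[0.45,-0.29,-0.23,0.017,-0.124,0.133,1],[0.45,-0.29,-0.23,0.017,-0.124,0.133,1],[0.45,-0.29,-0.23,0.017,-0.124,0.133,1],[0.45,-0.29,-0.23,0.017,-0.124,0.133,1],[0.45,-0.29,-0.23,0.017,-0.124,0.133,1],[0.45,-0.29,-0.23,0.017,-0.124,0.133,1],[0.45,-0.29,-0.23,0.017,-0.124,0.133,1],[0.45,-0.29,-0.23,0.017,-0.124,0.133,1],[0.45,-0.29,-0.23,0.017,-0.124,0.133,1],[0.45,-0.29,-0.23,0.017,-0.124,0.133,1]]]}}

```text
clock: 1.1
position: [0.2923, -0.502, 0.2722]
tool_rot: [-3.132, 0.131, 0.221]
force: [-0.1, 0.2, 0.1]
grip_width: 0.0853
finger_force: 0.0
```

Request:
{"op": "move_arm", "data": {"plan": [[[0.45,-0.29,-0.23,0.017,-0.124,0.133,1],[0.45,-0.29,-0.23,0.017,-0.124,0.133,1],[0.45,-0.29,-0.23,0.017,-0.124,0.133,1],[0.45,-0.29,-0.23,0.017,-0.124,0.133,1],[0.45,-0.29,-0.23,0.017,-0.124,0.133,1],[0.45,-0.29,-0.23,0.017,-0.124,0.133,1],[0.45,-0.29,-0.23,0.017,-0.124,0.133,1],[0.45,-0.29,-0.23,0.017,-0.124,0.133,1],[0.45,-0.29,-0.23,0.017,-0.124,0.133,1],[0.45,-0.29,-0.23,0.017,-0.124,0.133,1]]]}}

```text
clock: 2.1
position: [0.3789, -0.4299, 0.3006]
tool_rot: [3.141, 0.262, 0.08]
force: [-0.0, 0.4, -0.4]
grip_width: 0.0859
finger_force: 0.0
```

Run:
```python
from h import *
s,a=now();print(a[0],s["tool_rot"],np.round(s["qpos"],2))
b=tool(DOCK[2],np.radians(30),grip(),.12);print(rows(a,b,20))
```

```text
[ 0.3789217  -0.4298728   0.30059316] [3.14087243 0.26224936 0.07996872] [ 0.62  0.47  0.03  1.53  0.16  1.34 -0.89]
[ 0.629 -0.479  0.102  0.05  -0.124  0.12 ]
```

Request:
{"op": "move_arm", "data": {"plan": [[[0.63,-0.48,0.1,0.05,-0.124,0.12,1],[0.63,-0.48,0.1,0.05,-0.124,0.12,1],[0.63,-0.48,0.1,0.05,-0.124,0.12,1],[0.63,-0.48,0.1,0.05,-0.124,0.12,1],[0.63,-0.48,0.1,0.05,-0.124,0.12,1],[0.63,-0.48,0.1,0.05,-0.124,0.12,1],[0.63,-0.48,0.1,0.05,-0.124,0.12,1],[0.63,-0.48,0.1,0.05,-0.124,0.12,1],[0.63,-0.48,0.1,0.05,-0.124,0.12,1],[0.63,-0.48,0.1,0.05,-0.124,0.12,1]]]}}

```text
clock: 3.1
position: [0.4903, -0.3312, 0.2421]
tool_rot: [-3.132, 0.393, -0.052]
force: [-0.5, 0.4, 0.5]
grip_width: 0.0853
finger_force: 0.0
```

Request:
{"op": "move_arm", "data": {"plan": [[[0.63,-0.48,0.1,0.05,-0.124,0.12,1],[0.63,-0.48,0.1,0.05,-0.124,0.12,1],[0.63,-0.48,0.1,0.05,-0.124,0.12,1],[0.63,-0.48,0.1,0.05,-0.124,0.12,1],[0.63,-0.48,0.1,0.05,-0.124,0.12,1],[0.63,-0.48,0.1,0.05,-0.124,0.12,1],[0.63,-0.48,0.1,0.05,-0.124,0.12,1],[0.63,-0.48,0.1,0.05,-0.124,0.12,1],[0.63,-0.48,0.1,0.05,-0.124,0.12,1],[0.63,-0.48,0.1,0.05,-0.124,0.12,1]]]}}

```text
clock: 4.1
position: [0.6057, -0.2473, 0.1696]
tool_rot: [3.141, 0.524, -0.192]
force: [0.3, 0.5, 0.9]
grip_width: 0.0854
finger_force: 0.0
```

Run:
```python
from h import *
from workcell import grab_frame
s,a=now();print(a[0],s["tool_rot"],np.round(s["qpos"],2))
b=tool(DOCK[2],np.radians(30),grip());print(rows(a,b,10))
f=grab_frame("wrist");K=f["intrinsics"];M=np.linalg.inv(f["tool_from_camera"])
c,sn=np.cos(DOCK[2]),np.sin(DOCK[2])
im=f["color"][:,:,::-1].copy()
def px(P):
    q=M[:3,:3]@a[1].inv().apply(P-a[0])+M[:3,3];th=np.arctan2(np.hypot(*q[:2]),q[2]);u=q[:2]/np.hypot(*q[:2])*th
    return np.array([K[0,0]*u[0]+K[0,2],K[1,1]*u[1]+K[1,2]])
for x,y,z in[(.032,.006,.1),(.032,-.006,.1),(.072,-.006,.1),(.072,.006,.1),(-.059,.05,.032),(-.059,-.05,.032)]:
    p=px(np.array([DOCK[0]+c*x-sn*y,DOCK[1]+sn*x+c*y,z]));print(p);cv2.circle(im,tuple(int(round(v)) for v in p),2,(0,255,0),1)
cv2.imwrite("pics/wr.png",im)
```

```text
[ 0.60574343 -0.24727561  0.16956086] [ 3.14116276  0.52372667 -0.19186022] [ 0.26  0.95  0.04  1.05  0.02  1.66 -1.48]
[-0.004  0.006  0.603 -0.     0.    -0.001]
[272.82097869 245.92821139]
[288.00757881 245.90864112]
[289.31998472 210.07327831]
[272.17714547 210.0845174 ]
[235.86096638 249.17986953]
[323.20017501 249.08050183]
```

View pics/wr.png

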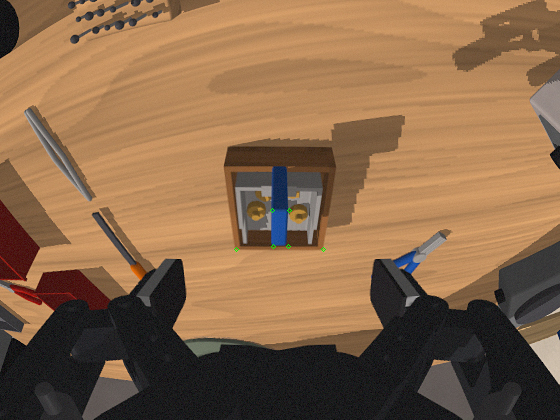

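The wrist view shows the projected fin top (272–289, 210–246) lying on the blue fin and the dock's front corners matching at row 249. It's aligned, so I'll advance along the tool axis.

Request:
{"op": "move_arm", "data": {"plan": [[[0,0,0.6,0,0,0,1],[0,0,0.6,0,0,0,1],[0,0,0.6,0,0,0,1],[0,0,0.6,0,0,0,1],[0,0,0.6,0,0,0,1],[0,0,0.6,0,0,0,1],[0,0,0.6,0,0,0,1],[0,0.03,0.6,0,0,0,1],[0,0.03,0.6,0,0,0,1],[0,0,0.6,0,0,0,1]]]}}

```text
clock: 5.15
position: [0.5454, -0.238, 0.0656]
tool_rot: [3.141, 0.522, -0.191]
force: [-0.0, -0.6, 0.2]
grip_width: 0.0855
finger_force: 0.0
```

Request:
{"op": "move_arm", "data": {"plan": [[[0,0,0,0,0,0,-0.4],[0,0,0,0,0,0,-0.7],[0,0,0,0,0,0,-1],[0,0,0,0,0,0,-1],[0,0,0,0,0,0,-1],[0,0,0,0,0,0,-1],[0,0,0,0,0,0,-1],[0,0,0,0,0,0,-1],[0,0,0,0,0,0,-1],[0,0,0,0,0,0,-1]]], "grip_force": 90}}

```text
clock: 6.15
position: [0.5462, -0.2379, 0.0665]
tool_rot: [3.141, 0.522, -0.191]
force: [2.8, -0.1, 2.0]
grip_width: 0.0107
finger_force: 88.2
```

Request:
{"op": "move_arm", "data": {"plan": [[[-0.05,0,-0.087,0,0,0,-1],[-0.1,0,-0.173,0,0,0,-1],[-0.15,0,-0.26,0,0,0,-1],[-0.2,0,-0.346,0,0,0,-1],[-0.2,0,-0.346,0,0,0,-1],[-0.2,0,-0.346,0,0,0,-1],[-0.2,0,-0.346,0,0,0,-1],[-0.2,0,-0.346,0,0,0,-1],[-0.1,0,-0.173,0,0,0,-1],[-0.05,0,-0.087,0,0,0,-1]]]}}

```text
clock: 7.15
position: [0.546, -0.2379, 0.1249]
tool_rot: [3.141, 0.522, -0.191]
force: [0.3, 0.4, -1.9]
grip_width: 0.0111
finger_force: 88.0
```

Run:
```python
from h import *
from workcell import grab_frame
s,a=now();print(a[0],s["tool_rot"],np.round(s["qpos"],2),s["grip_width"])
f=grab_frame("scene")["color"][:,:,::-1];g=grab_frame("top")["color"][:,:,::-1]
o=np.hstack([cv2.resize(f[190:290,140:240],(400,400)),cv2.resize(g[150:250,330:430],(400,400))]);cv2.imwrite("pics/lift.png",o)
```

```text
[ 0.54595594 -0.23791048  0.12485285] [ 3.14131958  0.52195834 -0.19085061] [ 0.27  0.89  0.03  1.3   0.03  1.47 -1.48] 0.01113960024231649
```

View pics/lift.png

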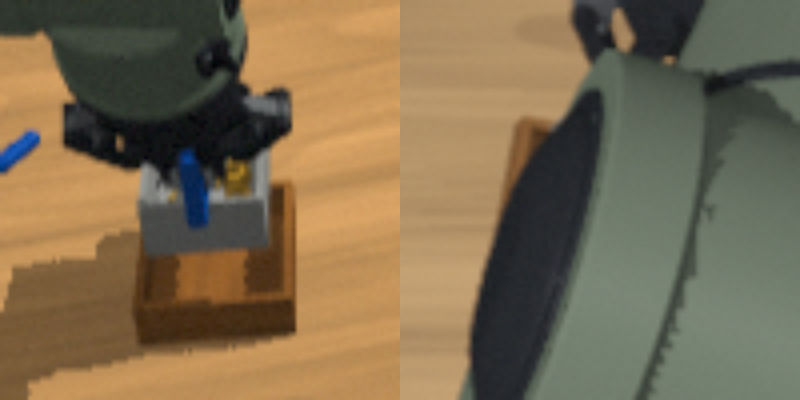

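The scoop is clear of the dock, level, and its load is visible. Next: lift further, then a gentle arc across to the tin.

Run:
```python
from h import *
s,a=now();L=np.radians(30)
m=tool(0.0,L,[.61,0,.25]);y=.2
mo=TIN[:2]+.025*np.array([np.cos(y),np.sin(y)]);g=[*(mo+.1*np.array([np.cos(y),np.sin(y)])),.172]
b=tool(y,L,g);r1=rows(a,m,29);r2=rows(m,b,29);print(r1,r2,g,b[0],m[0])
print([np.round(run(*a,r1,k)[0],3).tolist() for k in (10,20)],[np.round(run(*m,r2,k)[0],3).tolist() for k in (10,20)])
```

```text
[-0.048 -0.418 -0.19  -0.031 -0.    -0.054] [ 0.195 -0.436  0.043 -0.033 -0.    -0.057] [np.float64(0.6704083222301553), np.float64(0.26133366634938265), 0.172] [0.66109769 0.25944631 0.15554552] [ 6.00500000e-01 -2.32682892e-18  2.33545517e-01]
[[0.57, -0.157, 0.162], [0.588, -0.075, 0.2]] [[0.627, 0.088, 0.207], [0.648, 0.178, 0.18]]
```

Request:
{"op": "move_arm", "data": {"plan": [[[-0.024,-0.21,-0.095,-0.015,0,-0.027,-1],[-0.048,-0.418,-0.19,-0.031,0,-0.054,-1],[-0.048,-0.418,-0.19,-0.031,0,-0.054,-1],[-0.048,-0.418,-0.19,-0.031,0,-0.054,-1],[-0.048,-0.418,-0.19,-0.031,0,-0.054,-1],[-0.048,-0.418,-0.19,-0.031,0,-0.054,-1],[-0.048,-0.418,-0.19,-0.031,0,-0.054,-1],[-0.048,-0.418,-0.19,-0.031,0,-0.054,-1],[-0.048,-0.418,-0.19,-0.031,0,-0.054,-1],[-0.048,-0.418,-0.19,-0.031,0,-0.054,-1]]]}}

```text
clock: 8.25
position: [0.5688, -0.1605, 0.1605]
tool_rot: [3.141, 0.522, -0.128]
force: [-0.5, -0.4, -2.6]
grip_width: 0.0108
finger_force: 88.0
```

Request:
{"op": "move_arm", "data": {"plan": [[[-0.048,-0.418,-0.19,-0.031,0,-0.054,-1],[-0.048,-0.418,-0.19,-0.031,0,-0.054,-1],[-0.048,-0.418,-0.19,-0.031,0,-0.054,-1],[-0.048,-0.418,-0.19,-0.031,0,-0.054,-1],[-0.048,-0.418,-0.19,-0.031,0,-0.054,-1],[-0.048,-0.418,-0.19,-0.031,0,-0.054,-1],[-0.048,-0.418,-0.19,-0.031,0,-0.054,-1],[-0.048,-0.418,-0.19,-0.031,0,-0.054,-1],[-0.048,-0.418,-0.19,-0.031,0,-0.054,-1],[-0.048,-0.418,-0.19,-0.031,0,-0.054,-1]]]}}

```text
clock: 9.25
position: [0.5877, -0.0784, 0.1982]
tool_rot: [3.142, 0.522, -0.063]
force: [0.3, -0.0, -1.5]
grip_width: 0.0108
finger_force: 88.0
```

Request:
{"op": "move_arm", "data": {"plan": [[[-0.048,-0.418,-0.19,-0.031,0,-0.054,-1],[-0.048,-0.418,-0.19,-0.031,0,-0.054,-1],[-0.048,-0.418,-0.19,-0.031,0,-0.054,-1],[-0.048,-0.418,-0.19,-0.031,0,-0.054,-1],[-0.048,-0.418,-0.19,-0.031,0,-0.054,-1],[-0.048,-0.418,-0.19,-0.031,0,-0.054,-1],[-0.048,-0.418,-0.19,-0.031,0,-0.054,-1],[-0.048,-0.418,-0.19,-0.031,0,-0.054,-1],[-0.048,-0.418,-0.19,-0.031,0,-0.054,-1],[-0.024,-0.21,-0.095,-0.015,0,-0.027,-1]]]}}

```text
clock: 10.25
position: [0.6007, 0.0012, 0.2341]
tool_rot: [-3.141, 0.522, -0.0]
force: [0.1, -0.4, -2.6]
grip_width: 0.0109
finger_force: 88.1
```

Run:
```python
from h import *
s,a=now();L=np.radians(30);y=.2
print(a[0],s["tool_rot"],np.round(s["qpos"],2),s["force"])
b=tool(y,L,[.6704,.2613,.172]);print(rows(a,b,29))
```

```text
[0.60071788 0.00116023 0.23414004] [-3.14083987e+00  5.22082733e-01 -9.89749375e-05] [-0.05  0.8  -0.06  1.2  -0.01  1.67 -1.67] [ 0.10144107 -0.40035913 -2.64606771]
[ 0.195 -0.434  0.044 -0.033 -0.001 -0.057]
```

Run:
```python
from h import *
np.set_printoptions(precision=3,suppress=True)
s,a=now();L=np.radians(30);y=.2;e=np.array([np.cos(y),np.sin(y)])
def pose(t,off,zm):  # tipped t deg, mouth at tin centre + off along e, height zm
    t=np.radians(t);dx=.1*np.cos(t)-.072*np.sin(t);dz=.1*np.sin(t)+.072*np.cos(t)
    return tool(y,L-t,[*(TIN[:2]+e*(off+dx)),zm+dz])
def mouth(p,R):
    g=p-R.apply([0,0,.019]);S=R*Ro.from_euler("xyz",[np.pi,L,0]).inv();m=g+S.apply([-.1,0,-.072]);return np.r_[(m[:2]-TIN[:2])@e,m[2],np.degrees(L-R.as_euler("xyz")[1])]
b=pose(0,-.02,.105);print(b[0]);r=rows(a,b,29);print(r)
c=pose(25,.02,.105);d=pose(62,.02,.105)
r2=rows(b,c,10);r3=rows(c,d,9);print(r2,r3,c[0],d[0])
print([mouth(*run(*b,r2,k)) for k in(0,5,10)],[mouth(*run(*c,r3,k)) for k in(3,6,9)])
```

```text
[0.617 0.251 0.161]
[ 0.124 -0.426  0.075 -0.033 -0.001 -0.057]
[-0.015  0.    -0.171 -0.     0.417  0.   ] [-0.341 -0.    -0.169 -0.     0.685  0.   ] [0.625 0.252 0.194] [0.561 0.239 0.211]
[array([-0.02 ,  0.105, -0.   ]), array([ 0.   ,  0.103, 12.51 ]), array([ 0.02 ,  0.105, 25.02 ])] [array([ 0.02 ,  0.105, 37.33 ]), array([ 0.02 ,  0.105, 49.66 ]), array([ 0.02 ,  0.105, 61.99 ])]
```

Request:
{"op": "move_arm", "data": {"plan": [[[0.06,-0.21,0.037,-0.016,0,-0.028,-1],[0.124,-0.426,0.075,-0.033,0,-0.057,-1],[0.124,-0.426,0.075,-0.033,0,-0.057,-1],[0.124,-0.426,0.075,-0.033,0,-0.057,-1],[0.124,-0.426,0.075,-0.033,0,-0.057,-1],[0.124,-0.426,0.075,-0.033,0,-0.057,-1],[0.124,-0.426,0.075,-0.033,0,-0.057,-1],[0.124,-0.426,0.075,-0.033,0,-0.057,-1],[0.124,-0.426,0.075,-0.033,0,-0.057,-1],[0.124,-0.426,0.075,-0.033,0,-0.057,-1]]]}}

```text
clock: 11.25
position: [0.6116, 0.0819, 0.2094]
tool_rot: [3.142, 0.522, 0.064]
force: [0.0, -0.1, -2.5]
grip_width: 0.0108
finger_force: 88.0
```

Request:
{"op": "move_arm", "data": {"plan": [[[0.124,-0.426,0.075,-0.033,0,-0.057,-1],[0.124,-0.426,0.075,-0.033,0,-0.057,-1],[0.124,-0.426,0.075,-0.033,0,-0.057,-1],[0.124,-0.426,0.075,-0.033,0,-0.057,-1],[0.124,-0.426,0.075,-0.033,0,-0.057,-1],[0.124,-0.426,0.075,-0.033,0,-0.057,-1],[0.124,-0.426,0.075,-0.033,0,-0.057,-1],[0.124,-0.426,0.075,-0.033,0,-0.057,-1],[0.124,-0.426,0.075,-0.033,0,-0.057,-1],[0.124,-0.426,0.075,-0.033,0,-0.057,-1]]]}}

```text
clock: 12.25
position: [0.6175, 0.168, 0.1841]
tool_rot: [3.141, 0.522, 0.133]
force: [-0.5, -0.5, -1.9]
grip_width: 0.0109
finger_force: 88.1
```

Request:
{"op": "move_arm", "data": {"plan": [[[0.124,-0.426,0.075,-0.033,0,-0.057,-1],[0.124,-0.426,0.075,-0.033,0,-0.057,-1],[0.124,-0.426,0.075,-0.033,0,-0.057,-1],[0.124,-0.426,0.075,-0.033,0,-0.057,-1],[0.124,-0.426,0.075,-0.033,0,-0.057,-1],[0.124,-0.426,0.075,-0.033,0,-0.057,-1],[0.124,-0.426,0.075,-0.033,0,-0.057,-1],[0.124,-0.426,0.075,-0.033,0,-0.057,-1],[0.124,-0.426,0.075,-0.033,0,-0.057,-1],[0.06,-0.21,0.037,-0.016,0,-0.028,-1]]]}}

```text
clock: 13.25
position: [0.6172, 0.2505, 0.1598]
tool_rot: [-3.141, 0.523, 0.199]
force: [-0.5, -0.0, -3.0]
grip_width: 0.0106
finger_force: 88.2
```

Run:
```python
from h import *
from workcell import grab_frame
s,a=now();print(a[0],s["tool_rot"],np.round(s["qpos"],2),s["force"])
f=grab_frame("scene")["color"][:,:,::-1];cv2.imwrite("pics/over.png",cv2.resize(f[120:320,230:480],(750,600)))
```

```text
[0.61718564 0.25045485 0.15981599] [-3.14142278  0.52280676  0.19949591] [-0.37  0.98 -0.13  1.   -0.02  1.67 -1.83] [-0.53639944 -0.02892192 -2.9745999 ]
```

View pics/over.png

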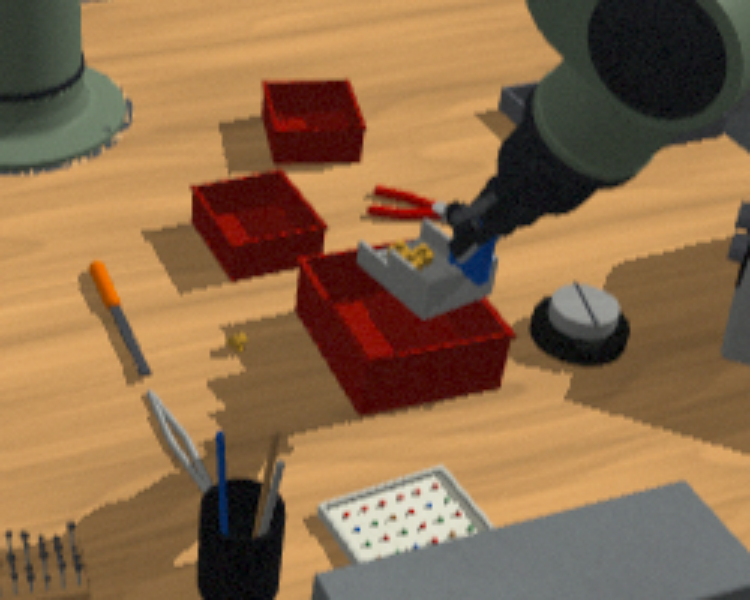

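One brass offcut has dropped onto the bench, at crop (237,342). The rest are still in the scoop. I'll look closer before tipping.

Run:
```python
from h import *
from workcell import grab_frame
fs=grab_frame("scene");ft=grab_frame("top")
np.savez("pics/scene2.npz",**fs);np.savez("pics/top2.npz",**ft)
f=fs["color"][:,:,::-1];g=ft["color"][:,:,::-1];w=grab_frame("wrist")["color"][:,:,::-1]
o=np.zeros((600,800,3),np.uint8)
o[:300,:400]=cv2.resize(f[180:240,330:410],(400,300),interpolation=cv2.INTER_CUBIC)
o[:300,400:]=cv2.resize(g[140:230,160:280],(400,300),interpolation=cv2.INTER_CUBIC)
o[300:,:400]=cv2.resize(w[130:370,120:440],(400,300),interpolation=cv2.INTER_CUBIC)
o[300:,400:]=cv2.resize(f[210:255,290:350],(400,300),interpolation=cv2.INTER_CUBIC)
cv2.imwrite("pics/chk.png",o)
```

```text
(no output)
```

View pics/chk.png

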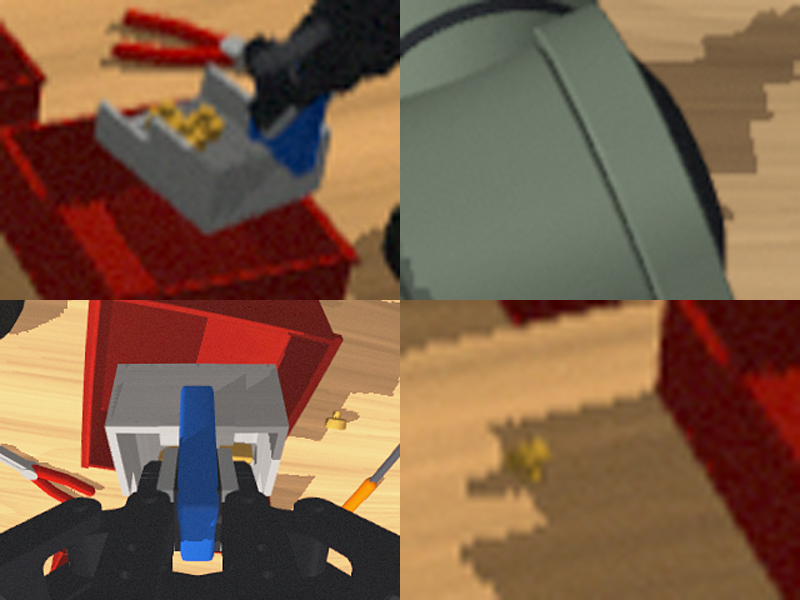

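The fallen piece is near scene px (309,233) and wrist px (389,228), and four remain in the scoop. I won't tip yet. The plan is to set the scoop down on free bench, pick the stray up, put it back in the scoop, then regrip and tip. First I'll locate the piece and check that the scoop is level.

```bash
cat >> h.py <<'E'
LEAN=np.radians(30)
def wpx(f,a,P):
    K=f["intrinsics"];M=np.linalg.inv(f["tool_from_camera"]);q=M[:3,:3]@a[1].inv().apply(np.array(P)-a[0])+M[:3,3]
    h=np.hypot(*q[:2]);u=q[:2]/h*np.arctan2(h,q[2]);return np.array([K[0,0]*u[0]+K[0,2],K[1,1]*u[1]+K[1,2]])
def wray(f,a,p,z):
    return least_squares(lambda v:wpx(f,a,[v[0],v[1],z])-p,[.55,.1]).x
E
python3 - <<'E'
from h import *
from workcell import grab_frame
np.set_printoptions(precision=4,suppress=True)
s,a=now();f=grab_frame("wrist")
print("scene",ray("scene2",(309,233.5),.008),"wrist",wray(f,a,[388.8,227.6],.008))
R=a[1];g=a[0]-R.apply([0,0,.019]);S=R*Ro.from_euler("xyz",[np.pi,LEAN,0]).inv()
pt=[[.048,-.038,0],[.048,.038,0],[-.048,-.038,0],[-.048,-.038,.024],[.048,-.038,.04],[-.048,.038,.024]]
for d in(-8,0,8):
    Q=S*Ro.from_euler("y",d,degrees=True);P=g+Q.apply(np.array(pt)-[.052,0,.074]);print(d,((proj("scene2",P)-[330,180])*5).round().tolist())
# free-space check: bench points of top image
for n,p in(("file",(285,230)),("tweez",(287,165)),("cup",(290,100)),("bur",(347,120)),("free",(320,190))):print(n,ray("top",p,.0)[:2])
E
```

```text
scene [0.5027 0.0996 0.008 ] wrist [0.5036 0.0941]
-8 [[212.0, 245.0], [327.0, 201.0], [98.0, 168.0], [98.0, 130.0], [216.0, 178.0], [210.0, 91.0]]
0 [[200.0, 234.0], [314.0, 191.0], [88.0, 138.0], [92.0, 102.0], [210.0, 172.0], [204.0, 64.0]]
8 [[187.0, 222.0], [301.0, 179.0], [80.0, 107.0], [88.0, 74.0], [204.0, 166.0], [200.0, 37.0]]
file [0.4392 0.0006]
tweez [ 0.6119 -0.0038]
cup [ 0.7905 -0.011 ]
bur [ 0.7371 -0.1648]
free [ 0.5457 -0.0913]
```

The scoop is level to within about a degree. The stray is at about (0.503, 0.096). I'll tilt the scoop back 8° so the rest stay in, carry it to free bench near (0.53, -0.095), and set it down.

Run:
```python
from h import *
np.set_printoptions(precision=3,suppress=True)
s,a=now()
a2=run(*a,[0,0,-.25,0,-.34,0],4)
h=tool(0,np.radians(38),[.582,-.095,.125]);r=rows(a2,h,25)
print(a2[0],h[0],r,[run(*a2,r,k)[0] for k in(8,16)])
p=(tool(0,LEAN,[.582,-.095,.0])[0]*[1,1,0]+[0,0,.0595],tool(0,LEAN,[0,0,0])[1]);print(p[0],rows(h,p,9))
```

```text
[0.628 0.251 0.177] [ 0.57  -0.095  0.11 ] [-0.064  0.677  0.221  0.047  0.001  0.059] [array([0.617, 0.139, 0.156]), array([0.599, 0.028, 0.134])]
[ 0.573 -0.095  0.059] [ 0.169 -0.     0.225 -0.     0.148  0.   ]
```

Request:
{"op": "move_arm", "data": {"plan": [[[0,0,-0.25,0,-0.34,0,-1],[0,0,-0.25,0,-0.34,0,-1],[0,0,-0.25,0,-0.34,0,-1],[0,0,-0.25,0,-0.34,0,-1],[-0.02,0.22,0.07,0.016,0,0.02,-1],[-0.043,0.45,0.147,0.031,0,0.04,-1],[-0.064,0.677,0.221,0.047,0,0.059,-1],[-0.064,0.677,0.221,0.047,0,0.059,-1],[-0.064,0.677,0.221,0.047,0,0.059,-1],[-0.064,0.677,0.221,0.047,0,0.059,-1]]]}}

```text
clock: 14.5
position: [0.622, 0.18, 0.1637]
tool_rot: [3.141, 0.664, 0.157]
force: [0.5, 0.7, -2.5]
grip_width: 0.011
finger_force: 88.1
```

Request:
{"op": "move_arm", "data": {"plan": [[[-0.064,0.677,0.221,0.047,0,0.059,-1],[-0.064,0.677,0.221,0.047,0,0.059,-1],[-0.064,0.677,0.221,0.047,0,0.059,-1],[-0.064,0.677,0.221,0.047,0,0.059,-1],[-0.064,0.677,0.221,0.047,0,0.059,-1],[-0.064,0.677,0.221,0.047,0,0.059,-1],[-0.064,0.677,0.221,0.047,0,0.059,-1],[-0.064,0.677,0.221,0.047,0,0.059,-1],[-0.064,0.677,0.221,0.047,0,0.059,-1],[-0.064,0.677,0.221,0.047,0,0.059,-1]]]}}

```text
clock: 15.5
position: [0.6014, 0.0415, 0.1364]
tool_rot: [-3.141, 0.665, 0.079]
force: [0.5, -1.0, -1.8]
grip_width: 0.0108
finger_force: 88.3
```

Request:
{"op": "move_arm", "data": {"plan": [[[-0.064,0.677,0.221,0.047,0,0.059,-1],[-0.064,0.677,0.221,0.047,0,0.059,-1],[-0.064,0.677,0.221,0.047,0,0.059,-1],[-0.064,0.677,0.221,0.047,0,0.059,-1],[-0.064,0.677,0.221,0.047,0,0.059,-1],[-0.064,0.677,0.221,0.047,0,0.059,-1],[-0.064,0.677,0.221,0.047,0,0.059,-1],[-0.064,0.677,0.221,0.047,0,0.059,-1],[-0.043,0.45,0.147,0.031,0,0.04,-1],[-0.02,0.22,0.07,0.016,0,0.02,-1]]]}}

```text
clock: 16.5
position: [0.5736, -0.0817, 0.1123]
tool_rot: [-3.141, 0.665, 0.008]
force: [-1.0, -0.0, -2.3]
grip_width: 0.0109
finger_force: 88.2
```

Run:
```python
from h import *
s,a=now();print(a[0],s["tool_rot"],s["clock"])
p=(np.array([.573,a[0][1],.0595]),tool(0,LEAN,[0,0,0])[1]);print(rows(a,p,9))
```

```text
[ 0.57363321 -0.0817057   0.11226478] [-3.14068249  0.66522121  0.0076021 ] 16.5
[0.163 0.    0.244 0.004 0.15  0.007]
```

Request:
{"op": "move_arm", "data": {"plan": [[[0.163,0.05,0.244,0,0.15,0,-1],[0.163,0.05,0.244,0,0.15,0,-1],[0.163,0.05,0.244,0,0.15,0,-1],[0.163,0.05,0.244,0,0.15,0,-1],[0.163,0.05,0.244,0,0.15,0,-1],[0.163,0.05,0.244,0,0.15,0,-1],[0.163,0.05,0.244,0,0.15,0,-1],[0.163,0.05,0.244,0,0.15,0,-1],[0.163,0.05,0.244,0,0.15,0,-1],[0,0,0,0,0,0,-1]]]}}

```text
clock: 17.5
position: [0.5731, -0.0895, 0.0592]
tool_rot: [-3.14, 0.523, 0.009]
force: [-0.4, -0.6, -2.4]
grip_width: 0.0109
finger_force: 88.2
```

Run:
```python
from h import *
s,a=now();print(a[0],s["tool_rot"],s["clock"],s["force"],s["qpos"])
u=run(*a,[0,0,-.7,0,0,0],8)
t=(np.array([.52,.09,.14]),Ro.from_euler("xyz",[np.pi,0,0]));print(u[0],rows(u,t,14))
```

```text
[ 0.57306101 -0.08953815  0.05919999] [-3.14028894  0.52329096  0.00882058] 17.5 [-0.38905828 -0.5661726  -2.4281911 ] [ 0.06360403  0.94892988 -0.04277957  1.36516089  0.05382944  1.35175088
 -1.5587427 ]
[ 0.62903021 -0.08919048  0.15621199] [-0.359 -0.642  0.165  0.001  0.357  0.006]
```

Request:
{"op": "move_arm", "data": {"plan": [[[0.025,0,0.043,0,0,0,-1],[0.012,0,0.022,0,0,0,-1],[0,0,0,0,0,0,-0.5],[0,0,0,0,0,0,0],[0,0,0,0,0,0,0.5],[0,0,0,0,0,0,0.5],[0,0,-0.4,0,0,0,0.5],[0,0,-0.7,0,0,0,0.5],[0,0,-0.7,0,0,0,0.5],[0,0,-0.7,0,0,0,0.5]]]}}

```text
clock: 18.5
position: [0.5989, -0.0893, 0.1025]
tool_rot: [-3.14, 0.523, 0.009]
force: [0.2, 0.2, -0.3]
grip_width: 0.0637
finger_force: 0.0
```

Request:
{"op": "move_arm", "data": {"plan": [[[0,0,-1,0,0,0,0.3],[0,0,-1,0,0,0,0.3],[0,0,-1,0,0,0,0.3],[-0.35,-0.64,0.16,0,0.357,0,0.3],[-0.35,-0.64,0.16,0,0.357,0,0.3],[-0.35,-0.64,0.16,0,0.357,0,0.3],[-0.35,-0.64,0.16,0,0.357,0,0.3],[-0.35,-0.64,0.16,0,0.357,0,0.3],[-0.35,-0.64,0.16,0,0.357,0,0.2],[-0.35,-0.64,0.16,0,0.357,0,0.2]]]}}

```text
clock: 19.5
position: [0.5739, 0.0006, 0.1533]
tool_rot: [-3.14, 0.26, 0.009]
force: [-0.1, 0.7, 0.0]
grip_width: 0.051
finger_force: 0.0
```

Request:
{"op": "move_arm", "data": {"plan": [[[-0.35,-0.64,0.16,0,0.357,0,0.2],[-0.35,-0.64,0.16,0,0.357,0,0.2],[-0.35,-0.64,0.16,0,0.357,0,0.2],[-0.35,-0.64,0.16,0,0.357,0,0.2],[-0.35,-0.64,0.16,0,0.357,0,0.2],[-0.35,-0.64,0.16,0,0.357,0,0.2],[-0.35,-0.64,0.16,0,0.357,0,0.2],[0,0,0,0,0,0,0.2],[0,0,0,0,0,0,0.2],[0,0,0,0,0,0,0.2]]]}}

```text
clock: 20.5
position: [0.5222, 0.0888, 0.1382]
tool_rot: [-3.141, -0.0, 0.008]
force: [-0.0, 0.4, 0.8]
grip_width: 0.0512
finger_force: 0.0
```

Run:
```python
from h import *
from workcell import grab_frame
s,a=now();print(a[0],s["tool_rot"],s["clock"],s["grip_width"])
f=grab_frame("wrist");t=grab_frame("top");np.savez("pics/top3.npz",**t);np.savez("pics/w3.npz",**f,tp=a[0],tr=s["tool_rot"])
print(wpx(f,a,[.503,.096,.008]))
w=f["color"][:,:,::-1];g=t["color"][:,:,::-1]
c=wpx(f,a,[.503,.096,.008]).round().astype(int);c=np.clip(c,[60,60],[500,360]);print("w org",c-[60,60])
o=np.zeros((600,800,3),np.uint8)
o[:360,:360]=cv2.resize(w[c[1]-60:c[1]+60,c[0]-60:c[0]+60],(360,360),interpolation=cv2.INTER_CUBIC)
o[:600,400:]=cv2.resize(g[150:250,290:356+1][:,:67],(400,600),interpolation=cv2.INTER_CUBIC)
o[360:,:400]=cv2.resize(w,(400,240))
cv2.imwrite("pics/c3.png",o)
```

```text
[0.52218135 0.08881055 0.13823362] [-3.14060739e+00 -8.04260060e-05  7.71057976e-03] 20.5 0.05124751681890794
[270.45861592 224.27378086]
w org [210 164]
```

View pics/c3.png

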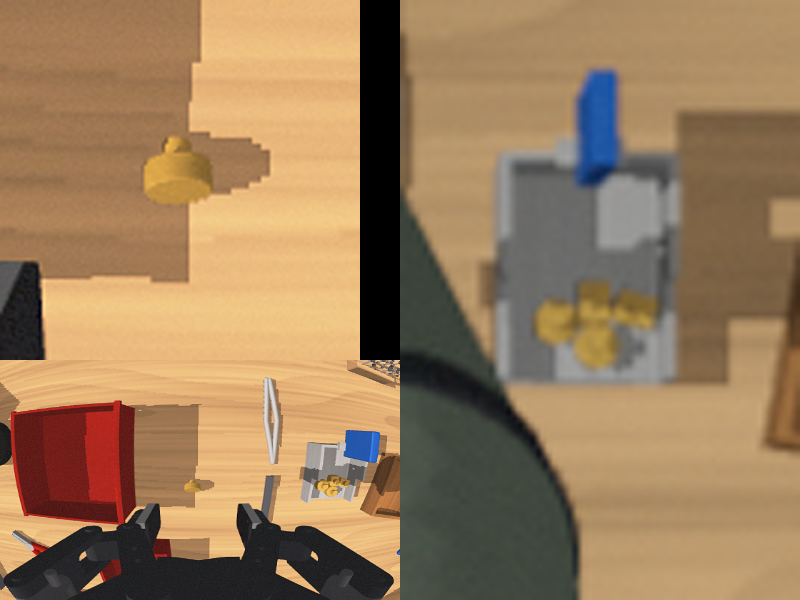

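The stray button sits upright with its stub up, at wrist px (269.5,223). The scoop stands on the bench with four offcuts in its mouth half. Next is the exact position and the pick.

Run:
```python
from h import *
np.set_printoptions(precision=3,suppress=True)
f=np.load("pics/w3.npz");a=(f["tp"],Ro.from_euler("xyz",f["tr"]))
q=wray(f,a,[269.5,223.3],.0045);print(q)
b=(np.array([*q,.004]),Ro.from_euler("xyz",[np.pi,0,.008]));print(rows(a,b,9))
# scoop check
o=np.array([.5825-.052,-.0895,0])
for P in([-.048,.038,0],[-.048,-.038,0],[.048,.038,.04],[.048,-.038,.04],[.072,-.006,.092],[.072,.006,.092]):
    print((proj("top3",o+Ro.from_euler("z",.0088).apply(P))-[290,150])[0]*[5.97,6]+[400,0])
```

```text
[0.503 0.097]
[-0.107 -0.046  0.746 -0.001 -0.    -0.   ]
[490.224 382.767]
[662.767 382.771]
[495.478 148.896]
[672.299 149.264]
[611.921  66.902]
[582.772  66.82 ]
```

Request:
{"op": "move_arm", "data": {"plan": [[[-0.107,-0.046,0.8,0,0,0,0.2],[-0.107,-0.046,0.8,0,0,0,0.2],[-0.107,-0.046,0.8,0,0,0,0.2],[-0.107,-0.046,0.8,0,0,0,0.2],[-0.107,-0.046,0.8,0,0,0,0.2],[-0.107,-0.046,0.8,0,0,0,0.2],[-0.107,-0.046,0.8,0,0,0,0.2],[-0.107,-0.046,0.7,0,0,0,0.2],[-0.107,-0.046,0.4,0,0,0,0.2],[0,0,0,0,0,0,-0.3]]], "grip_force": 40}}

```text
clock: 21.6
position: [0.5016, 0.0973, 0.003]
tool_rot: [-3.141, 0.002, 0.008]
force: [-0.3, 0.6, 0.7]
grip_width: 0.0382
finger_force: 0.0
```

Request:
{"op": "move_arm", "data": {"plan": [[[0,0,0,0,0,0,-1],[0,0,0,0,0,0,-1],[0,0,0,0,0,0,-1],[0,0,0,0,0,0,-1],[0,0,-0.3,0,0,0,-1],[0,0,-0.8,0,0,0,-1],[0,0,-0.8,0,0,0,-1],[0,0,-0.8,0,0,0,-1],[0,0,-0.8,0,0,0,-1],[0,0,-0.8,0,0,0,-1]]]}}

```text
clock: 22.6
position: [0.5021, 0.0974, 0.0911]
tool_rot: [-3.14, -0.0, 0.008]
force: [0.1, -0.4, -0.9]
grip_width: 0.018
finger_force: 39.1
```

Run:
```python
from h import *
s,a=now();print(a[0],s["tool_rot"],s["clock"],s["grip_width"],s["finger_force"])
R=Ro.from_euler("xyz",[np.pi,0,.008])
m=(np.array([.5385,-.0915,.125]),R);d=(np.array([.5385,-.0915,.03]),R)
r=rows(a,m,12);print(r,rows(run(*a,r,12),d,6))
```

```text
[0.50208322 0.09740753 0.0910619 ] [-3.14042880e+00 -8.12502905e-05  8.41491291e-03] 22.6 0.018008207424386868 39.07104313373566
[ 0.145  0.788 -0.142 -0.001 -0.     0.   ] [ 0.     0.001  0.792  0.    -0.     0.001]
```

Request:
{"op": "move_arm", "data": {"plan": [[[0.145,0.788,-0.142,0,0,0,-1],[0.145,0.788,-0.142,0,0,0,-1],[0.145,0.788,-0.142,0,0,0,-1],[0.145,0.788,-0.142,0,0,0,-1],[0.145,0.788,-0.142,0,0,0,-1],[0.145,0.788,-0.142,0,0,0,-1],[0.145,0.788,-0.142,0,0,0,-1],[0.145,0.788,-0.142,0,0,0,-1],[0.145,0.788,-0.142,0,0,0,-1],[0.145,0.788,-0.142,0,0,0,-1]]]}}

```text
clock: 23.6
position: [0.5325, -0.0606, 0.1188]
tool_rot: [-3.141, -0.0, 0.008]
force: [0.0, -1.1, -0.8]
grip_width: 0.0174
finger_force: 39.1
```

Request:
{"op": "move_arm", "data": {"plan": [[[0.145,0.788,-0.142,0,0,0,-1],[0.145,0.788,-0.142,0,0,0,-1],[0,0,0.4,0,0,0,-1],[0,0,0.8,0,0,0,-1],[0,0,0.8,0,0,0,-1],[0,0,0.8,0,0,0,-1],[0,0,0.8,0,0,0,-1],[0,0,0.7,0,0,0,-1],[0,0,0.45,0,0,0,-1],[0,0,0,0,0,0,-1]]]}}

```text
clock: 24.6
position: [0.5379, -0.091, 0.0276]
tool_rot: [-3.14, 0.002, 0.009]
force: [-0.2, 0.1, 0.4]
grip_width: 0.0176
finger_force: 39.1
```

Request:
{"op": "move_arm", "data": {"plan": [[[0,0,0,0,0,0,-0.45],[0,0,0,0,0,0,-0.4],[0,0,0,0,0,0,-0.4],[0,0,-0.3,0,0,0,-0.4],[0,0,-0.6,0,0,0,-0.4],[0,0,-1,0,0,0,-0.4],[0,0,-1,0,0,0,0],[0,0,-1,0,0,0,0.3],[0,0,-1,0,0,0,0.3],[0,0,-1,0,0,0,0.3]]], "grip_force": 90}}

```text
clock: 25.6
position: [0.5386, -0.0915, 0.1488]
tool_rot: [-3.141, -0.001, 0.008]
force: [-0.2, -0.2, 0.5]
grip_width: 0.0556
finger_force: 0.0
```

Run:
```python
from h import *
from workcell import grab_frame
s,a=now();print(a[0],s["tool_rot"],s["clock"],s["grip_width"])
f=grab_frame("wrist");w=f["color"][:,:,::-1]
c=wpx(f,a,[.54,-.0915,.03]).round().astype(int);c=np.clip(c,[80,80],[480,340]);print(c)
cv2.imwrite("pics/c4.png",cv2.resize(w[c[1]-80:c[1]+80,c[0]-80:c[0]+80],(560,560),interpolation=cv2.INTER_CUBIC))
b=tool(.009,LEAN,[.5825,-.0915,.0755]);h=(b[0]-b[1].apply([0,0,.11]),b[1]);r=rows(a,h,9);print(r,rows(run(*a,r,9),b,7),[run(*a,r,k)[0].round(3) for k in(3,6)])
```

```text
[ 0.53855621 -0.0914528   0.14881235] [-3.14058771e+00 -8.53951008e-04  8.35474392e-03] 25.6 0.05559586499011158
[279 205]
[ 0.482  0.002 -0.146 -0.001 -0.556 -0.   ] [-0.     0.     0.786 -0.    -0.001 -0.   ] [array([ 0.568, -0.091,  0.156]), array([ 0.598, -0.091,  0.158])]
```

View pics/c4.png

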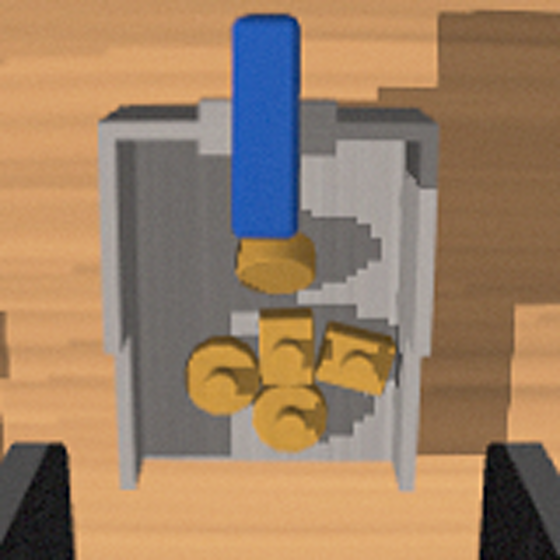

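The image shows all five offcuts back in the scoop, with the fin at crop (267,128). I'll regrip now.

Request:
{"op": "move_arm", "data": {"plan": [[[0.482,-0.011,-0.146,0,-0.556,0,0.3],[0.482,-0.011,-0.146,0,-0.556,0,0.3],[0.482,-0.011,-0.146,0,-0.556,0,0.3],[0.482,-0.011,-0.146,0,-0.556,0,0.3],[0.482,-0.011,-0.146,0,-0.556,0,0.3],[0.482,-0.011,-0.146,0,-0.556,0,0.3],[0.482,-0.011,-0.146,0,-0.556,0,0.3],[0.482,-0.011,-0.146,0,-0.556,0,0.3],[0.482,-0.011,-0.146,0,-0.556,0,0.3],[0,0,0.6,0,0,0,0.3]]]}}

```text
clock: 26.65
position: [0.6235, -0.0881, 0.1416]
tool_rot: [-3.14, 0.525, 0.01]
force: [-0.2, 0.2, -1.4]
grip_width: 0.0557
finger_force: 0.0
```

Request:
{"op": "move_arm", "data": {"plan": [[[0,0,0.8,0,0,0,0.3],[0,0,0.8,0,0,0,0.3],[0,0,0.8,0,0,0,0.3],[0,0,0.8,0,0,0,0.3],[0,0,0.8,0,0,0,0.3],[0,0,0.7,0,0,0,0.3],[0,0,0.2,0,0,0,0.1],[0,0,0,0,0,0,-0.5],[0,0,0,0,0,0,-1],[0,0,0,0,0,0,-1]]], "grip_force": 90}}

```text
clock: 27.65
position: [0.5737, -0.0891, 0.058]
tool_rot: [-3.14, 0.523, 0.009]
force: [0.1, 0.1, 3.1]
grip_width: 0.0108
finger_force: 88.2
```

Request:
{"op": "move_arm", "data": {"plan": [[[0,0,0,0,0,0,-1],[0,0,0,0,0,0,-1],[0,0,0,0,0,0,-1],[-0.05,0,-0.087,0,0,0,-1],[-0.1,0,-0.173,0,0,0,-1],[-0.15,0,-0.26,0,-0.25,0,-1],[-0.2,0,-0.346,0,-0.36,0,-1],[-0.2,0,-0.346,0,-0.36,0,-1],[-0.2,0,-0.346,0,-0.36,0,-1],[-0.2,0,-0.346,0,0,0,-1]]]}}

```text
clock: 28.65
position: [0.5756, -0.0889, 0.1005]
tool_rot: [-3.14, 0.665, 0.01]
force: [-0.1, -0.4, -2.5]
grip_width: 0.0112
finger_force: 88.3
```

Run:
```python
from h import *
np.set_printoptions(precision=3,suppress=True)
s,a=now();print(a[0],s["tool_rot"],s["clock"],s["grip_width"],s["finger_force"],s["force"])
y=.2;e=np.array([np.cos(y),np.sin(y)])
def pose(t,off,zm):
    t=np.radians(t);dx=.1*np.cos(t)-.072*np.sin(t);dz=.1*np.sin(t)+.072*np.cos(t)
    return tool(y,LEAN-t,[*(TIN[:2]+e*(off+dx)),zm+dz])
m=tool(.08,np.radians(38),[.605,.06,.20]);b=pose(-8,-.02,.115)
r=rows(a,m,18);A=run(*a,r,18);r2=rows(A,b,20);print(m[0],b[0]);print(r,r2)
print([run(*a,r,k)[0] for k in(6,12)],[run(*A,r2,k)[0] for k in(6,12)])
```

```text
[ 0.576 -0.089  0.101] [-3.14   0.665  0.01 ] 28.65 0.01116859581657578 88.2918655872345 [-0.106 -0.421 -2.486]
[0.593 0.059 0.185] [0.624 0.252 0.157]
[-0.092 -0.409 -0.226 -0.024  0.001 -0.029] [ 0.153 -0.467 -0.032 -0.035 -0.    -0.045]
[array([ 0.583, -0.04 ,  0.129]), array([0.589, 0.01 , 0.157])] [array([0.605, 0.117, 0.177]), array([0.614, 0.174, 0.168])]
```

Request:
{"op": "move_arm", "data": {"plan": [[[-0.046,-0.2,-0.113,-0.012,0,-0.015,-1],[-0.092,-0.409,-0.226,-0.024,0,-0.029,-1],[-0.092,-0.409,-0.226,-0.024,0,-0.029,-1],[-0.092,-0.409,-0.226,-0.024,0,-0.029,-1],[-0.092,-0.409,-0.226,-0.024,0,-0.029,-1],[-0.092,-0.409,-0.226,-0.024,0,-0.029,-1],[-0.092,-0.409,-0.226,-0.024,0,-0.029,-1],[-0.092,-0.409,-0.226,-0.024,0,-0.029,-1],[-0.092,-0.409,-0.226,-0.024,0,-0.029,-1],[-0.092,-0.409,-0.226,-0.024,0,-0.029,-1]]]}}

```text
clock: 29.65
position: [0.5863, -0.0105, 0.1458]
tool_rot: [-3.142, 0.664, 0.046]
force: [-0.4, 0.9, -2.6]
grip_width: 0.0107
finger_force: 88.3
```

Request:
{"op": "move_arm", "data": {"plan": [[[-0.092,-0.409,-0.226,-0.024,0,-0.029,-1],[-0.092,-0.409,-0.226,-0.024,0,-0.029,-1],[-0.092,-0.409,-0.226,-0.024,0,-0.029,-1],[-0.092,-0.409,-0.226,-0.024,0,-0.029,-1],[-0.092,-0.409,-0.226,-0.024,0,-0.029,-1],[-0.092,-0.409,-0.226,-0.024,0,-0.029,-1],[-0.092,-0.409,-0.226,-0.024,0,-0.029,-1],[-0.092,-0.409,-0.226,-0.024,0,-0.029,-1],[-0.05,-0.409,-0.15,-0.03,0,-0.037,-1],[0.06,-0.467,-0.08,-0.035,0,-0.045,-1]]]}}

```text
clock: 30.65
position: [0.5948, 0.073, 0.1869]
tool_rot: [3.14, 0.663, 0.088]
force: [-0.4, -0.3, -2.6]
grip_width: 0.011
finger_force: 88.3
```

Request:
{"op": "move_arm", "data": {"plan": [[[0.153,-0.467,-0.032,-0.035,0,-0.045,-1],[0.153,-0.467,-0.032,-0.035,0,-0.045,-1],[0.153,-0.467,-0.032,-0.035,0,-0.045,-1],[0.153,-0.467,-0.032,-0.035,0,-0.045,-1],[0.153,-0.467,-0.032,-0.035,0,-0.045,-1],[0.153,-0.467,-0.032,-0.035,0,-0.045,-1],[0.153,-0.467,-0.032,-0.035,0,-0.045,-1],[0.153,-0.467,-0.032,-0.035,0,-0.045,-1],[0.153,-0.467,-0.032,-0.035,0,-0.045,-1],[0.153,-0.467,-0.032,-0.035,0,-0.045,-1]]]}}

```text
clock: 31.65
position: [0.6118, 0.1692, 0.1725]
tool_rot: [3.141, 0.664, 0.148]
force: [0.4, -1.1, -2.5]
grip_width: 0.0108
finger_force: 88.4
```

Request:
{"op": "move_arm", "data": {"plan": [[[0.153,-0.467,-0.032,-0.035,0,-0.045,-1],[0.153,-0.467,-0.032,-0.035,0,-0.045,-1],[0.153,-0.467,-0.032,-0.035,0,-0.045,-1],[0.153,-0.467,-0.032,-0.035,0,-0.045,-1],[0.153,-0.467,-0.032,-0.035,0,-0.045,-1],[0.153,-0.467,-0.032,-0.035,0,-0.045,-1],[0.153,-0.467,-0.032,-0.035,0,-0.045,-1],[0.153,-0.467,-0.032,-0.035,0,-0.045,-1],[0.1,-0.3,-0.02,-0.02,0,-0.03,-1],[0.05,-0.15,-0.01,-0.01,0,-0.015,-1]]]}}

```text
clock: 32.65
position: [0.622, 0.2561, 0.1599]
tool_rot: [3.142, 0.664, 0.202]
force: [0.5, -0.6, -3.5]
grip_width: 0.0111
finger_force: 88.4
```

Run:
```python
from h import *
from workcell import grab_frame
np.set_printoptions(precision=3,suppress=True)
s,a=now();print(a[0],s["tool_rot"],s["clock"],s["qpos"],s["force"])
y=.2;e=np.array([np.cos(y),np.sin(y)])
def pose(t,off,zm):
    t=np.radians(t);dx=.1*np.cos(t)-.072*np.sin(t);dz=.1*np.sin(t)+.072*np.cos(t)
    return tool(y,LEAN-t,[*(TIN[:2]+e*(off+dx)),zm+dz])
c=pose(22,.02,.10);d=pose(62,.02,.10)
r2=rows(a,c,10);r3=rows(c,d,9);print(r2,r3,c[0],d[0])
f=grab_frame("scene")["color"]  # brass count: over scoop / on the bench path
hsv=cv2.cvtColor(f,cv2.COLOR_RGB2HSV);m=cv2.inRange(hsv,(20,150,110),(30,255,255));
n,_,st,ce=cv2.connectedComponentsWithStats(m)
print([(st[i,4],ce[i].round()) for i in range(1,n) if st[i,4]>5 and 120<ce[i][1]<320])
```

```text
[0.622 0.256 0.16 ] [3.142 0.664 0.202] 32.65 [-0.37   1.105 -0.128  0.8   -0.05   1.884 -1.834] [ 0.463 -0.643 -3.493]
[-0.024  0.022 -0.131  0.001  0.501  0.002] [-0.369 -0.    -0.182 -0.     0.741  0.   ] [0.629 0.253 0.185] [0.561 0.239 0.206]
[(np.int32(87), array([368., 200.]))]
```

No brass shows anywhere but in the scoop, so I'll tip.

Request:
{"op": "move_arm", "data": {"plan": [[[-0.024,0.022,-0.131,0,0.5,0,-1],[-0.024,0.022,-0.131,0,0.5,0,-1],[-0.024,0.022,-0.131,0,0.5,0,-1],[-0.024,0.022,-0.131,0,0.5,0,-1],[-0.024,0.022,-0.131,0,0.5,0,-1],[-0.024,0.022,-0.131,0,0.5,0,-1],[-0.024,0.022,-0.131,0,0.5,0,-1],[-0.024,0.022,-0.131,0,0.5,0,-1],[-0.024,0.022,-0.131,0,0.5,0,-1],[-0.024,0.022,-0.131,0,0.5,0,-1]]]}}

```text
clock: 33.7
position: [0.6295, 0.2516, 0.1862]
tool_rot: [3.141, 0.138, 0.201]
force: [0.0, 0.9, -2.0]
grip_width: 0.0109
finger_force: 88.4
```

Request:
{"op": "move_arm", "data": {"plan": [[[-0.37,0,-0.182,0,0.741,0,-1],[-0.37,0,-0.182,0,0.741,0,-1],[-0.37,0,-0.182,0,0.741,0,-1],[-0.37,0,-0.182,0,0.741,0,-1],[-0.37,0,-0.182,0,0.741,0,-1],[-0.37,0,-0.182,0,0.741,0,-1],[-0.37,0,-0.182,0,0.741,0,-1],[-0.37,0,-0.182,0,0.741,0,-1],[-0.37,0,-0.182,0,0.741,0,-1],[0,0,0,0,0,0,-1]]]}}

```text
clock: 34.7
position: [0.5622, 0.2389, 0.2077]
tool_rot: [3.136, -0.539, 0.205]
force: [0.4, -0.8, -2.1]
grip_width: 0.0112
finger_force: 88.5
```

Request:
{"op": "move_arm", "data": {"plan": [[[0,0,0,0,0,0,-1],[0,0,0,0,0,0,-1],[0,0,0,0,0,0,-1],[0,0,0,0,0,0,-1],[0,0,0,0,0,0,-1],[0,0,0,0,0,0,-1],[0,0,0,0,0,0,-1],[0,0,0,0,0,0,-1],[0,0,0,0,0,0,-1],[0,0,0,0,0,0,-1]]]}}

```text
clock: 35.7
position: [0.5643, 0.2384, 0.2079]
tool_rot: [3.137, -0.539, 0.202]
force: [0.7, -0.9, -1.4]
grip_width: 0.0108
finger_force: 88.5
```

Run:
```python
from h import *
from workcell import grab_frame
s,a=now();print(a[0],s["tool_rot"],s["clock"],s["force"],np.abs(s["qd"]).max())
R=a[1];g=a[0]-R.apply([0,0,.019]);S=R*Ro.from_euler("xyz",[np.pi,LEAN,0]).inv();m=g+S.apply([-.1,0,-.072]);print("mouth",m,np.hypot(*(m-[*TIN[:2],0])[:2]),np.degrees(np.arccos(S.as_matrix()[2,0])))
f=grab_frame("scene")["color"][:,:,::-1];w=grab_frame("wrist")["color"][:,:,::-1]
o=np.zeros((600,800,3),np.uint8);o[:,:400]=cv2.resize(f[150:270,320:400],(400,600),interpolation=cv2.INTER_CUBIC);o[:300,400:]=cv2.resize(w,(400,300));o[300:,400:]=cv2.resize(f[120:345,200:500],(400,300))
cv2.imwrite("pics/fin.png",o)
```

```text
[0.5642827  0.23837789 0.20787489] [ 3.13713335 -0.53881753  0.2020049 ] 35.7 [ 0.74131211 -0.85514808 -1.42685542] 0.0013226910818985307
mouth [0.56874376 0.23886657 0.10178335] 0.02097767789462976 29.12853205872981
```

View pics/fin.png

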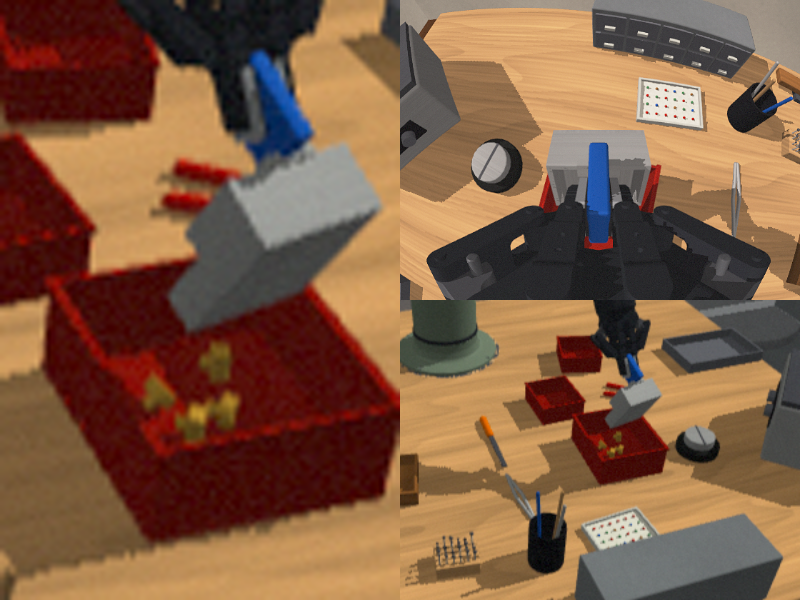

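All visible brass is in the tin. I can make out four or five pieces, so I'll check numerically that none is left in the scoop.

Run:
```python
from h import *
from workcell import grab_frame,observe
F=[]
for i in range(8):
    f=grab_frame("scene")["color"];F.append(observe()["force"][2])
print(np.mean(F),np.std(F),observe()["clock"])
c=f[205:242,338:376];h=cv2.cvtColor(c,cv2.COLOR_RGB2HSV)
for r in h: print("".join("%X"%(p[2]//16) if 18<p[0]<35 and p[1]>110 else "." for p in r))
```

```text
-1.528958684643945 0.5301790849359272 36.2
......................................
......................................
......................................
......................................
......................................
......................................
......................................
......................................
......................................
......................................
......................................
......................................
......................................
......................................
.........................6............
........................6777..........
........................6666..........
......................666555..........
........................5555..........
........................5556..........
........................5.............
............7.........................
............77........................
............776.......................
............7666...........A..........
...........76.55..........8AA.........
.......................877888.........
....................BBB866777.........
....................AAB...567.........
.................676779...556.........
...................5555...............
...................5555...............
...................55.................
......................................
......................................
......................................
......................................
```

Request:
{"op": "move_arm", "data": {"plan": [[[0.13,0,-0.22,0,0,0,-1],[0.256,0,-0.43,0,0,0,-1],[0.256,0,-0.43,0,0,0,-1],[0.256,0,-0.43,0,0,0,-1],[0.256,0,-0.43,0,0,0,-1],[0.256,0,-0.43,0,0,0,-1],[0.256,0,-0.43,0,0,0,-1],[0.256,0,-0.43,0,0,0,-1],[0.13,0,-0.22,0,0,0,-1],[0,0,0,0,0,0,-1]]]}}

```text
clock: 37.2
position: [0.5643, 0.2387, 0.289]
tool_rot: [3.138, -0.54, 0.201]
force: [0.2, -0.5, -1.9]
grip_width: 0.0113
finger_force: 88.5
```

Run:
```python
from h import *
from workcell import grab_frame,observe
F=[]
for i in range(6):
    f=grab_frame("scene")["color"];F.append(observe()["force"][2])
s,a=now();print(np.mean(F),s["clock"],a[0],s["tool_rot"])
c=f[190:242,330:385];h=cv2.cvtColor(c,cv2.COLOR_RGB2HSV)
for r in h: print("".join("%X"%(p[2]//16) if 16<p[0]<35 and p[1]>110 else ("r" if p[0]<8 or p[0]>170 else ".") for p in r))
```

```text
-1.7196435476758871 37.5 [0.5639296  0.23854665 0.28768624] [ 3.13673085 -0.53817813  0.20215001]
rrrrr...C.C....B....BCrrrrrrrrrrrrrrrrrrrrrrrr.........
rrrrrr...B..............rrrrrrrrrrrrrrrrrrrrrrrr.......
rrrrrrr.......C...B..7........rrrrrrrrrrrrrrrrrr.......
rrrrrrrr....BB.......AA..7.............................
rrrrrrrr.............C.C...AA.A.A...A.A.....A.9...77...
rrrrrrrrr.B................D.....D.................B88.
rrrrrrrr..........C..D.......D...........C.............
rrrrrrrr.......C......C.........................D......
rrrrrrrr.C..D.D.....C........D......D......rr..........
rrrrrrrr..........C...D......D...........rrrrr.D.......
rrrrrrrr...............D............rrrrrrrrrrr........
rrrrrrrr..C..D....D...........rrrrrrrrrrrrrrrrrr.......
rrrrrrr...C.............rrrrrrrrrrrrrrrrrrrrrrrr.......
rrrrrrrr..........rrrrrrrrrrrrrrrrrrrrrrrrrrrrrrr..B.B.
rrrrrrrr....rrrrrrrrrrrrrrrrrrrrrrrrrrrrrrrrrrrrrr..B.B
rrrrrrrrrrrrrrrrrrrrrrrrrrrrrrrrrrrrrrrrrrrrrrrrrrr....
rrrrrrrrrrrrrrrrrrrrrrrrrrrrrrrrrrrrrrrrrrrrrrrrrrrr...
rrrrrrrrrrrrrrrrrrrrrrrrrrrrrrrrrrrrrrrrrrrrrrrrrr
[... 1209 characters left out ...]
rrrrrrr.A9.rrrrrrrrrrrrrrrrr
.7.rrrrrrrrrrrrrrr.76.55.rrr..r...8AA8rrrrrrrrrrrrrrrrr
....rrrrrrrrrrrrrrr6.r...rr.A99977789.rrrrrrrrrrrrrrrrr
....rrrrrrrrrrrrrrrrrrrrr.r.BBB866778.rrrrrrrrrrrrrrrrr
..77.rrrrrrrrrrrrrrrrrrrr..7AAB...567rrrrrrrrrrrrrrrrrr
7.7..rrrrrrrrrrrrrrrrrrrr676779.r.556rrrrrrrrrrrrrrrrrr
77.77.rrrrrrrrrrrrrrrrrrr.65555rrr...rrrrrrrrrrrrrrrrrr
.....7rrrrrrrrrrrrrrrrrrrr.5555rrrrrrrrrrrrrrrrrrrrrrrr
.....7.rrrrrrrrrrrrrrrrrrr.555.rrrrrrrrrrrrrrrrrrrrrrrr
7..7...rrrrrrrrrrrrrrrrrrrr...rrrrrrrrrrrrrrrrrrrrrrrrr
..7...7.rrrrrrrrrrrrrrrrrrrrrrrrrrrrrrrrrrrrrrrrrrrrrrr
.....7...rrrrrrrrrrrrrrrrrrrrrrrrrrrrrrrrrrrrrrrrrrrrrr
7....7....rrrrrrrrrrrrrrrrrrrrrrrrrrrrrrrrrrrrrrrrrrrrr
```

Run:
```python
from h import *
from workcell import grab_frame
np.set_printoptions(precision=3,suppress=True)
for n in("wrist","top"):
    f=grab_frame(n)["color"];h=cv2.cvtColor(f,cv2.COLOR_RGB2HSV);m=cv2.inRange(h,(19,160,60),(35,255,255))
    k,_,st,ce=cv2.connectedComponentsWithStats(m);print(n,[(int(st[i,4]),ce[i].round().tolist()) for i in range(1,k) if st[i,4]>4])
    cv2.imwrite(f"pics/{n}_z.png",f[:,:,::-1])
for p in((363,222),(352,228),(365,232),(358,235)):
    q=ray("scene",p,.012)[:2]-TIN[:2];print(q)
# floor x in tin hidden by near wall from the scene camera
C=cam("scene")[1];P=np.array([TIN[0]+.08,TIN[1],.065]);d=P-C;print("hidden beyond x",(C+d*(.012-C[2])/d[2])[0]-TIN[0])
```

```text
wrist []
top [(11, [191.0, 185.0]), (9, [200.0, 185.0]), (10, [202.0, 196.0]), (11, [212.0, 210.0])]
[-0.043  0.032]
[-0.027 -0.011]
[0.001 0.016]
[ 0.007 -0.009]
hidden beyond x 0.025029548243048705
```

Run:
```python
from h import *
np.set_printoptions(precision=3,suppress=True)
for p in((191,185),(200,185),(202,196),(212,210)):print(ray("top",p,.01)[:2]-TIN[:2])
f=cv2.imread("pics/top_z.png")[145:225,155:228];h=cv2.cvtColor(f,cv2.COLOR_BGR2HSV)
for r in h[::1]: print("".join("#" if 16<p[0]<36 and p[1]>120 else ("r" if (p[0]<9 or p[0]>170) and p[1]>100 else ".") for p in r))
w=cv2.imread("pics/wrist_z.png")[170:300,180:380];h=cv2.cvtColor(w,cv2.COLOR_BGR2HSV);m=(h[...,0]>14)&(h[...,0]<36)&(h[...,1]>110);print(m.sum(),np.argwhere(m)[:10]+[170,180])
```

```text
[0.006 0.01 ]
[ 0.006 -0.014]
[-0.023 -0.019]
[-0.059 -0.046]
.........................................................................
.........................................................................
.........................................................................
.........................................................................
.........................................................................
.........................................................................
.........................................................................
.........................................................................
.........................................rrrrrrrrrrrrrrrrrr..rr.rrr......
.........................................rrrrrrrrrrrrrrrrrrrrrrrrrr......
..........................................rrrrrrrrrrrrrrrrrrrrrrrrr......
..........................................rrrrrrrrrrrrrrrrrrrrrrrrr......
..........................................rrrrrrrrrrrrrrrrrrrrrrrrr......
...........................................rrrrrrrrrrrrrrrrrrrrrrrrr.....
..
[... 4297 characters left out ...]
.........................................rrrrrrrrrrrrrrrrr........
.......................................................rrrrrrrrrr........
.........................................................................
.........................................................................
.........................................................................
.........................................................................
.........................................................................
.........................................................................
5945 [[170 180]
 [170 181]
 [170 182]
 [170 183]
 [170 184]
 [170 185]
 [170 187]
 [170 188]
 [170 189]
 [170 190]]
```

Comparing the two views gives five separate pieces in the tin. Three appear in both views, (-0.059,-0.046) shows only in the top view, and (-0.043,0.032) only in the scene view. The scoop is still, about 59–61° mouth down, 0.18 m up over the tin. I'm handing in.

```bash
python3 -c "
from workcell import *
print(observe()['clock'],job_done())"
```

```text
the job is handed in; nothing more can be done
37.6 None
```

The job is handed in at 37.6 s: all five offcuts are in the red tin, and the scoop is held still, mouth about 60° down, clear above the rim; one offcut dropped onto the bench in transit, so I set the scoop down, put the piece back in it, and tipped it out with the rest.

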